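# Hold the engraver's belt tensioner back

## Robot

A 7-joint arm with a two-finger parallel gripper is mounted at the origin on the work surface. World frame = base frame: x ahead of the robot, y to its left, z up, the work surface at z = 0. Lengths are in m, angles in rad, forces in N, time in s.
With the tool pointing down it reaches from about 0.4 to 0.85 m from the base axis. Payload 10.4 kg.
Tool frame: the origin (TCP) lies midway between the tips of the shut fingers; the grasp point (between the pads) lies 19 mm behind it; z points along the fingers, y is the line along which they close (so a half turn about z gives the same grasp; the last joint's range is limited). The gripper opens to 87 mm and grips with 3 to 60 N. Pads are 19 mm wide; open, the fingers measure 117 mm over their backs; the gripper's body (75 mm by 190 mm) begins 51 mm behind the grasp point.
Start: joints at [1.288, 0.332, -0.065, 1.46, 0.022, 1.35, -0.088], TCP at [0.161, -0.604, 0.223] pointing down, gripper open.
Joint ranges: [-2.6, 2.6], [-0.5, 2.12], [-1.47, 1.34], [0.16, 2.42], [-1.27, 4.41], [0.06, 2.06], [-2.6, 2.6]. Speed limits (rad/s): [2.22, 2.22, 2.79, 2.79, 3.14, 3.14, 3.14].

## Interface

Orientations are given as a rotation vector (axis times angle).
In Python, from plant import robot gives the robot as it stands.
- The arm moves only by the tool jog_arm, never from a script. Its argument "series" is one flat list of numbers, 7 for each row, row after row: the shift along the tool's x, y, z scaled (see below), then the turn, a rotation vector about the tool's x, y, z scaled (see below), then the closure, from 0 (fully open) to 1 (shut). In form: [tx, ty, tz, wx, wy, wz, hand, tx, ty, tz, wx, wy, wz, hand, ...]. A call has 1 to 12 rows; each row shifts and turns the commanded pose from where the row before left it, along the tool's axes as they then stand; what a row does not reach is not made up. The controller multiplies each number of a shift by 0.03 m and each number of a turn by 0.08 rad. A row lasts 1/8 s, in which the tool goes at most 62.5 mm and 10.7 degrees, less where a joint would pass 70% of its speed; a pose out of reach is approached as far as the arm can. A call with a number of a shift or a turn outside -1 to 1 is refused whole. A call with a gripper value outside its range is refused whole. The fingers move at their own pace and stop on an object; the grip force is fixed at half the most. Time passes only in rows, so rows that do not move let the fingers close. It gives the time, the measured TCP pose, the force, the opening and the grip force at its end, in the units of the state.
- robot.get_state(): the state, without advancing time (a new reading comes with each control period).
- robot.snapshot(name): name is "scene" or "top"; returns a dict with "img" (480x640x3 uint8, red, green, blue), "fx", "fy", "cx", "cy" (pixels), "extrinsics" (4x4, takes a point from world to camera coordinates). Camera axes: x right, y down, z forward; pixel columns grow to the right and rows downward; lengths in m; the calibration is good to about 2 mm. A picture is of the moment at which its call begins. There is no depth.
- robot.close_job(): hands the job in; it is judged then, once.
The state is a dict: "t": time; "joint_pos": joint angles; "qvel": joint speeds; "tau": joint torques, N m; "position": TCP position; "tool_rot": TCP orientation; "wrist_force": force on the tool from outside, world axes, zero at the start; "torque": the same for the moment, N m; "grip_width": opening from 0.0 (shut) to 1.0 (fully open); "grip_force": force on a finger pad.
Only numpy, scipy, OpenCV 4.12 (cv2) and the standard library are available. Lean on these libraries where they do the work, as an engineer would, in place of code of your own. Each camera call takes 0.05 s, during which the arm holds its last target. There are 200 camera calls.

## Task

A new drive belt is about to be slipped onto this engraver gantry. First make it safe: press the mushroom stop on the control box down until it latches. Then push the sprung tensioner arm by its thumb pad, past the click of its ratchet pawl and on, all the way back to its rear stop, and finish while still holding it back there, since the pawl alone does not give enough slack; leave the cooler, the bottle and the screwdriver where they are.

Things in the scene. Friction and masses are not known exactly. Their poses are not given: they have to be found in the camera images.
- stop_top (a point): centre of the top face of the mushroom stop: a round red head 40 mm across and 16 mm thick on a short stem in a yellow collar, in the middle of the top of a grey control box (84 x 110 mm, 60 mm high, fixed to the bench, axis vertical). The top face is 92 mm above the bench when the stop is out. Its z axis points up.
- stop_button (a joint): how far the mushroom head is pressed, m: 0 out, latches down at about 0.005, bottoms at 0.007. It is sprung: about 4 N to start it and 8 N at the bottom. Once past the latch it stays down by itself, at about 0.005.
- pivot (a point): a point on the vertical pivot axis of the tensioner arm, 90 mm above the bench, its axes those of the gantry, which is fixed to the bench. The nut on the pivot tops out 93 mm above the bench. The arm reaches out to the -x side; a steel plate (top 61 mm above the bench) spans x -64 to +70 mm, y -47 to +57 mm about the pivot.
- thumb_pad (a point): centre of the ribbed black pad on the arm's free end, 85 mm from the pivot axis, 90 mm above the bench; 24 mm along its x (which points to the pivot), 10 thick along y, 28 high (76 to 104 mm above the bench). It turns with the arm: pushing back moves it along its +y, clockwise about the pivot seen from above. It overhangs the plate; the arm's bar below it is 65 to 69 mm above the bench.
- tensioner (a joint): angle of the steel tensioner arm, rad: 0 at its front rest, where it starts, grows as it is pushed back, 0.62 at the rear stop. Its spring pushes the pad forward with 5 N at rest, 10 N at the rear stop. At about 0.37 the pawl clicks in: let go after that, the arm returns only to about 0.31. An idler wheel 22 mm across, top 86 mm above the bench, stands on it 42 mm from the pivot.
- pawl (a joint): travel of the small steel pawl slider on the plate, on the far side of the pivot from the pad, m: near 0 while its nose rides on the arm's lobe, 0.008 once it has clicked in behind it. It moves by its own spring and needs no handling.
- cpu_cooler: a loose round CPU cooler with its fan, 100 mm across and 58 mm high; origin at the centre of its underside. Leave it.
- drink: a small brown bottle, 48 mm across, 115 mm high; origin at the centre of its underside. Leave it.
- screwdriver: a black-handled screwdriver, 200 mm long, lying along its x; origin at its middle, underneath. Leave it.
- gantry: the engraver's gantry, lying level; origin on the bench below the pivot, x and y as for the pivot. An aluminium profile (top 56 mm high, at x -40 mm) runs 430 mm along +y to the motor; a carriage with a laser head, up to 97 mm high, stands on it at y 220 to 290 mm.
Not all that is in view belongs to the job. What is shaped like the part that bears stop_top but brown or orange is not meant.

How it is judged:
On the way, in this order (a step that is already met when the one before it is completed fails the run):
1. the mushroom stop is pressed and latched, the tensioner still at its front rest (value of joint stop_button above 0.004 m and value of joint tensioner below 0.12 rad), for 0.2 s.
2. the tensioner arm is past the click and the pawl has dropped in behind it (value of joint tensioner above 0.28 rad and value of joint pawl above 0.005 m), for 0.1 s.
At the end, for the whole second after the job is handed in: The stop is latched down (more than 4 mm), the pawl has clicked in (more than 5 mm), and the fingers hold the tensioner arm back with more than 4 N, within 0.11 rad (9 mm at the pad) of its rear stop, well clear of where the pawl would catch it (value of joint tensioner above 0.51 rad and contact force between the fingers and tensioner above 4 N and value of joint pawl above 0.005 m and value of joint stop_button above 0.004 m); the arm keeps its last pose, push and grip.
It fails at once if the cooler, the bottle or the screwdriver is shifted by more than 30 mm (distance of any of cpu_cooler, drink, screwdriver from where it was at the start of the episode above 0.03 m).
It also fails if it takes over 35 s, if anything falls off the work surface, if the arm or the gripper's body presses on something with over 40 N, if the wrist force passes 120 N, or if a joint passes its speed limit or range.

## Working session

There is one attempt and no reset: what is moved stays moved. The work goes in short steps, Python scripts to look and compute and a tool call to move; the robot and the scene stay as the last step left them, time stands still between calls to the robot, and variables do not carry over. Pictures are saved under pics/ and viewed, at most 10 in all, crops included, and the job is handed in when it is done.

Besides the shell and the picture viewer there is one more tool, called after "Call:" as name(argument=value, ...) on one line, values as JSON. jog_arm: Moves the arm, as the interface text tells. Its arguments: {"type":"object","properties":{"series":{"type":"array","items":{"type":"number","minimum":-1,"maximum":1}}},"required":["series"]}

```bash
mkdir -p pics; cat > h.py <<'E'
import numpy as np,cv2
from plant import robot
def snap(n,f=None):
    s=robot.snapshot(n)
    if f: cv2.imwrite('pics/'+f,s['img'][:,:,::-1])
    return s
def ray(s,u,v,z):
    E=s['extrinsics'];R=E[:3,:3];t=E[:3,3];c=-R.T@t
    d=R.T@np.array([(u-s['cx'])/s['fx'],(v-s['cy'])/s['fy'],1])
    return c+d*(z-c[2])/d[2]
def proj(s,p):
    q=s['extrinsics'][:3,:3]@p+s['extrinsics'][:3,3]
    return s['fx']*q[0]/q[2]+s['cx'],s['fy']*q[1]/q[2]+s['cy']
E
python3 - <<'E'
from h import *
for n in('top','scene'):
    s=snap(n,n+'0.png'); E=s['extrinsics']; print(n,s['fx'],-E[:3,:3].T@E[:3,3])
st=robot.get_state();print(st['t'],st['position'],st['tool_rot'],st['wrist_force'])
E
```

```text
top 552.0386091972621 [ 0.38872634 -0.21476301  1.25170228]
scene 464.05806970069665 [ 1.2728363  -0.08641308  0.74130348]
0.1 [ 0.16043671 -0.60372019  0.22185706] [-3.11394589e+00 -4.06652969e-01  3.37985022e-04] [-0.29934847 -0.80926152 -0.21232777]
```

View pics/top0.png

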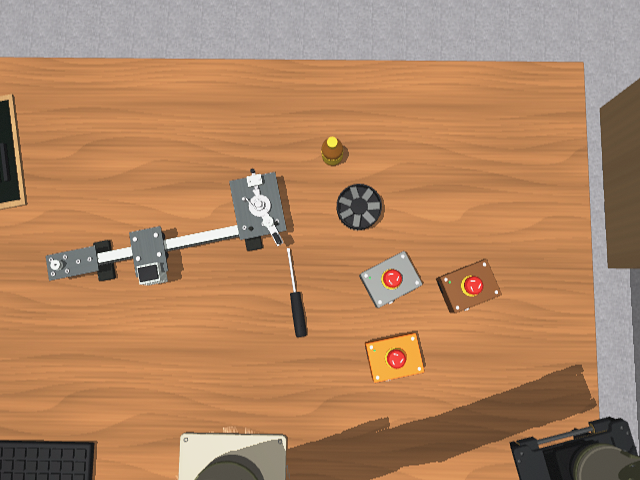

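View pics/scene0.png

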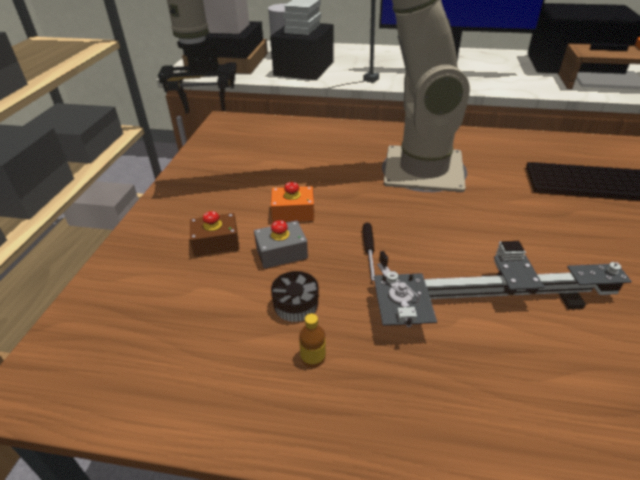

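The top view shows the grey box with its stop at about (393,279), the pivot at about (259,205) and the pad near (277,240). The brown and orange boxes are decoys. Next I'll measure these and zoom in on the tensioner.

```bash
python3 - <<'E'
from h import *
s=snap('top');im=s['img']
c=im[160:260,215:315][:,:,::-1];cv2.imwrite('pics/crop1.png',cv2.resize(c,(600,600),interpolation=cv2.INTER_CUBIC))
for n in('top','scene'):
    s=snap(n);h=cv2.cvtColor(s['img'],cv2.COLOR_RGB2HSV)
    m=(cv2.inRange(h,(0,190,120),(6,255,255))|cv2.inRange(h,(174,190,120),(180,255,255)))
    k,l,st,ce=cv2.connectedComponentsWithStats(m)
    for i in range(1,k):
        if st[i,4]>40: print(n,st[i],ce[i].round(1),ray(s,*ce[i],.092 if n=='top' else .086).round(4))
    if n=='top':
        for nm,p,z in(('pivot',(259,205),.093),('pad',(277,240),.104),('prof1',(240,231),.056),('prof2',(100,257),.056),('cooler',(359,206),.058),('bottle',(332,142),.115),('sdtip',(290,250),.01),('sdend',(300,335),.02)): print(nm,ray(s,*p,z).round(4))
E
```

```text
top [383 270  19  17 153] [392.5 277.5] [ 0.4569 -0.3394  0.092 ]
top [465 276  18  18 209] [473.4 284.8] [ 0.4442 -0.5081  0.092 ]
top [387 350  19  18 156] [396.3 357.8] [ 0.2917 -0.3474  0.092 ]
pivot [ 0.6072 -0.0544  0.093 ]
pad [ 0.531  -0.0961  0.104 ]
prof1 [ 0.5557 -0.0094  0.056 ]
prof2 [0.494  0.2953 0.056 ]
cooler [ 0.6145 -0.2695  0.058 ]
bottle [ 0.7409 -0.2084  0.115 ]
sdtip [ 0.5203 -0.1165  0.01  ]
sdend [ 0.3313 -0.1438  0.02  ]
scene [285 182  14  10  73] [291.5 187.5] [ 0.292  -0.3449  0.086 ]
scene [203 212  16  10  88] [210.8 217.4] [ 0.4468 -0.5065  0.086 ]
scene [272 220  14  12  86] [278.7 226.8] [ 0.4579 -0.3379  0.086 ]
```

View pics/crop1.png

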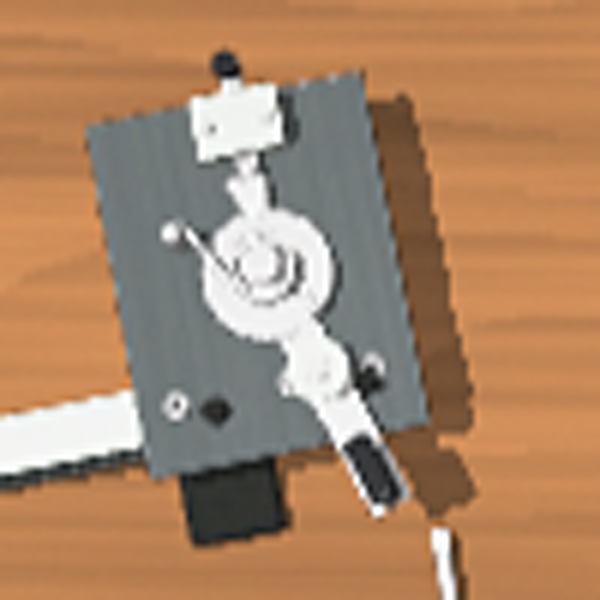

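```bash
cat >> h.py <<'E'
from scipy.spatial.transform import Rotation as Ro
def plan(p,ya=None):
    "ya: world angle (deg) wanted for tool -y, the push direction"
    st=robot.get_state();R=Ro.from_rotvec(st['tool_rot']);M=R.as_matrix()
    print('t',round(st['t'],2),'pos',st['position'].round(4) if hasattr(st['position'],'round') else st['position'],'F',np.round(st['wrist_force'],1),'push ang',np.degrees(np.arctan2(-M[1,1],-M[0,1])).round(1),'w',st['grip_width'])
    print('shift units',(M.T@(np.array(p)-st['position'])/.03).round(2))
    if ya is not None:
        a=np.radians(ya);y=-np.array([np.cos(a),np.sin(a),0]);z=np.array([0,0,-1.]);x=np.cross(y,z)
        print('turn units',((R.inv()*Ro.from_matrix(np.c_[x,y,z])).as_rotvec()/.08).round(2))
E
python3 - <<'E'
from h import *
plan((.457,-.339,.12),105)
E
```

```text
t 0.25 pos [ 0.1605 -0.6039  0.2222] F [ 1.   0.4 -0.3] push ang 104.9 w 0.9991545152305659
shift units [11.82 -5.99  3.41]
turn units [-0.01  0.   -0.02]
```

Call:
jog_arm(series=[1,-0.5,0,0,0,0,1,1,-0.5,0,0,0,0,1,1,-0.5,0,0,0,0,1,1,-0.5,0,0,0,0,1,1,-0.5,0,0,0,0,1,1,-0.5,0,0,0,0,1,1,-0.5,0.3,0,0,0,1,1,-0.5,0.6,0,0,0,1,1,-0.5,0.6,0,0,0,1,1,-0.5,0.6,0,0,0,1,1,-0.5,0.6,0,0,0,1,0.8,-0.5,0.6,0,0,0,1])

```text
t: 1.75
position: [0.4574, -0.3381, 0.123]
tool_rot: [-3.115, -0.408, -0.0]
wrist_force: [-0.0, 0.1, 0.2]
grip_width: 0.006
grip_force: 0.0
```

Call:
jog_arm(series=[0,0,0,0,0,0,1,0,0,0,0,0,0,1])

```text
t: 2.0
position: [0.4561, -0.3398, 0.1238]
tool_rot: [3.115, 0.406, -0.0]
wrist_force: [1.0, -0.5, 0.3]
grip_width: 0.004
grip_force: 0.0
```

```bash
python3 - <<'E'
from h import *
plan((.457,-.339,.092),105)
E
```

```text
t 2.0 pos [ 0.4561 -0.3398  0.1238] F [ 1.  -0.5  0.3] push ang 104.9 w 0.003906616007702567
shift units [ 0.04 -0.02  1.06]
turn units [ 0.01  0.   -0.03]
```

Call:
jog_arm(series=[0,0,0.5,0,0,0,1,0,0,0.4,0,0,0,1,0,0,0.1,0,0,0,1,0,0,0.1,0,0,0,1,0,0,0.1,0,0,0,1,0,0,0.07,0,0,0,1,0,0,0,0,0,0,1,0,0,0,0,0,0,1])

```text
t: 3.0
position: [0.4562, -0.3394, 0.0861]
tool_rot: [3.115, 0.406, -0.001]
wrist_force: [-4.5, 1.1, 7.6]
grip_width: 0.009
grip_force: 3.5
```

Call:
jog_arm(series=[0,0,0.06,0,0,0,1,0,0,0.04,0,0,0,1,0,0,0,0,0,0,1,0,0,0,0,0,0,1])

```text
t: 3.5
position: [0.4564, -0.3395, 0.085]
tool_rot: [3.114, 0.406, -0.0]
wrist_force: [-10.9, 5.2, 23.4]
grip_width: 0.004
grip_force: 11.9
```

Call:
jog_arm(series=[0,0,-0.2,0,0,0,1,0,0,-0.2,0,0,0,1,0,0,-0.8,0,0,0,1,0,0,-1,0,0,0,1,0,0,0,0,0,0,1])

```text
t: 4.12
position: [0.4578, -0.3399, 0.1509]
tool_rot: [3.112, 0.407, 0.005]
wrist_force: [-0.4, 0.0, 0.3]
grip_width: 0.007
grip_force: 0.0
```

```bash
python3 - <<'E'
from h import *
plan((.553,-.131,.14),119)
s=snap('top');h=cv2.cvtColor(s['img'],cv2.COLOR_RGB2HSV)
E
```

```text
t 4.12 pos [ 0.4578 -0.3399  0.1509] F [-0.4  0.   0.3] push ang 104.9 w 0.007498764229868469
shift units [ 4.85 -5.92  0.36]
turn units [ 0.05 -0.03 -3.08]
```

Call:
jog_arm(series=[0.8,-1,0,0,0,0,1,0.8,-1,0,0,0,0,1,0.8,-1,0,0,0,0,1,0.8,-1,0,0,0,0,1,0.8,-1,0,0,0,0,1,0.8,-0.9,0,0,0,0,1,0,0,0.1,0,0,-1,1,0,0,0.1,0,0,-1,1,0,0,0.1,0,0,-1,1,0,0,0,0,0,0,1,0,0,0,0,0,0,1])

```text
t: 5.55
position: [0.5499, -0.1311, 0.139]
tool_rot: [-3.044, -0.774, 0.001]
wrist_force: [-0.1, -0.4, -0.3]
grip_width: 0.006
grip_force: 0.0
```

```bash
python3 - <<'E'
from h import *
plan((.553,-.131,.083),119)
s=snap('top');a=s['img'][150:300,215:425][:,:,::-1]
b=snap('scene')['img'][190:340,240:450][:,:,::-1]
cv2.imwrite('pics/c2.png',cv2.resize(np.vstack([a,b]),None,fx=2,fy=2,interpolation=cv2.INTER_CUBIC)[:600])
E
```

```text
t 5.55 pos [ 0.5499 -0.1311  0.139 ] F [-0.1 -0.4 -0.3] push ang 118.5 w 0.006471842188101803
shift units [0.09 0.05 1.87]
turn units [-0.01  0.01 -0.1 ]
```

View pics/c2.png

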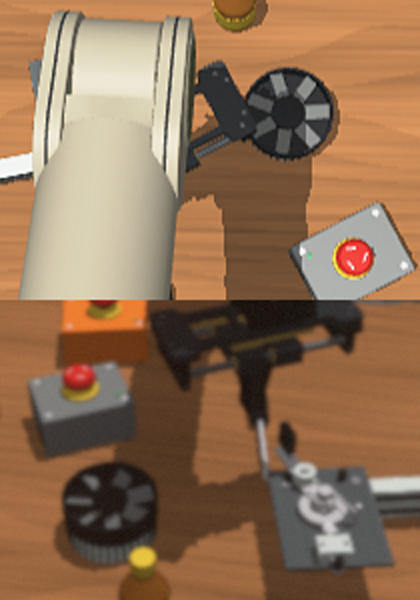

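The fingers hang on the front side of the pad, next to it and clear of the cooler. The red stop looks down, and a green lamp on the box is now lit. Next I'll descend and push.

Call:
jog_arm(series=[0.1,0,0.7,0,0,0,1,0,0,0.7,0,0,0,1,0,0,0.5,0,0,0,1,0,-0.3,0,0,0,0,1,0,-0.2,0,0,0,0,1,0,-0.1,0,0,0,0,1,0,0,0,0,0,0,1])

```text
t: 6.52
position: [0.5444, -0.1137, 0.0831]
tool_rot: [3.043, 0.777, 0.001]
wrist_force: [-0.3, 0.0, 0.2]
grip_width: 0.004
grip_force: 0.0
```

```bash
python3 - <<'E'
from h import *
plan((.534+.0098,-.0965-.0175,.082),119)
E
```

```text
t 6.53 pos [ 0.5444 -0.1137  0.0831] F [-0.3  0.   0.2] push ang 118.7 w 0.003642855611967167
shift units [-0.02 -0.    0.04]
turn units [ 0.01 -0.01 -0.08]
```

Call:
jog_arm(series=[0,-0.1,0,0,0,0,1,0,-0.1,0,0,0,0,1,0,0,0,0,0,0,1])

```text
t: 6.9
position: [0.5412, -0.1084, 0.0825]
tool_rot: [3.044, 0.777, 0.0]
wrist_force: [-0.1, -1.1, 0.5]
grip_width: 0.005
grip_force: 0.0
```

Call:
jog_arm(series=[-0.04,-0.23,0,0,0,1,1,-0.04,-0.23,0,0,0,1,1,-0.04,-0.23,0,0,0,1,1,0,0,0,0,0,0,1])

```text
t: 7.4
position: [0.53, -0.0922, 0.0826]
tool_rot: [3.114, 0.406, 0.001]
wrist_force: [3.3, -4.0, -2.4]
grip_width: 0.004
grip_force: 2.2
```

```bash
python3 - <<'E'
from h import *
th=.24;a=np.radians(209.2)-th;p=np.array([.61,-.054]);u=a-np.pi/2
q=p+.085*np.array([np.cos(a),np.sin(a)])-.014*np.array([np.cos(u),np.sin(u)])
print(q);plan((*q,.082),np.degrees(u))
b=snap('scene')['img'][230:330,330:450][:,:,::-1]
cv2.imwrite('pics/c3.png',cv2.resize(b,None,fx=5,fy=5,interpolation=cv2.INTER_CUBIC))
E
```

```text
[ 0.53180056 -0.09013651]
t 7.4 pos [ 0.53   -0.0922  0.0826] F [ 3.3 -4.  -2.4] push ang 104.8 w 0.0040381279160250205
shift units [ 0.08 -0.05  0.02]
turn units [ 0.02 -0.01 -0.13]
```

View pics/c3.png

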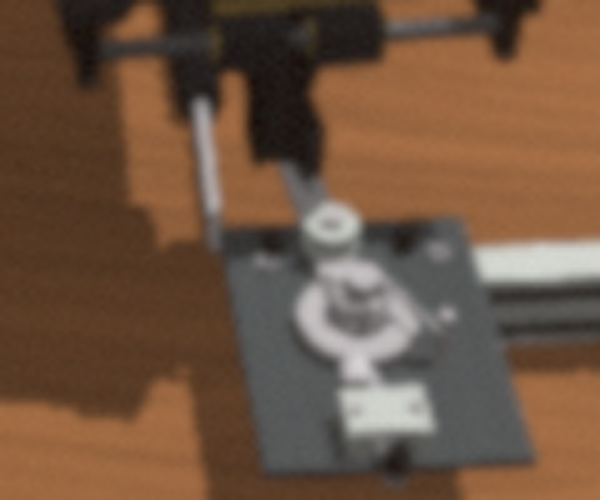

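The fingers are on the pad and the arm has swung back, with the contact at about (310,180) in the crop and about 5 N on the wrist. I'll keep following the arc.

Call:
jog_arm(series=[0,-0.25,0,0,0,1,1,0,-0.25,0,0,0,1,1,-0.02,-0.25,0,0,0,1,1,-0.04,-0.23,0,0,0,1,1,0,0,0,0,0,0,1])

```text
t: 8.07
position: [0.5221, -0.0644, 0.0822]
tool_rot: [3.137, -0.096, -0.005]
wrist_force: [-6.5, -9.0, 4.2]
grip_width: 0.003
grip_force: 4.7
```

```bash
python3 - <<'E'
from h import *
th=.62;a=np.radians(209.2)-th;p=np.array([.61,-.054]);u=a-np.pi/2
q=p+.085*np.array([np.cos(a),np.sin(a)])-.014*np.array([np.cos(u),np.sin(u)])
print(q);plan((*q,.082),np.degrees(u))
E
```

```text
[ 0.52397517 -0.05855293]
t 8.07 pos [ 0.5221 -0.0644  0.0822] F [-6.5 -9.   4.2] push ang 86.5 w 0.0033144018150316275
shift units [ 0.05 -0.2   0.  ]
turn units [0.04 0.04 0.62]
```

Call:
jog_arm(series=[0.03,-0.12,0,0,0,0.5,1,0.02,-0.1,0,0,0,0,1,0,0,0,0,0,0,1,0,0,0,0,0,0,1])

```text
t: 8.57
position: [0.5235, -0.0587, 0.0818]
tool_rot: [3.134, -0.158, -0.007]
wrist_force: [-7.3, -8.6, 2.8]
grip_width: 0.007
grip_force: 5.1
```

Call:
jog_arm(series=[0.02,-0.08,0,0,0,0,1,0,0,0,0,0,0,1,0,0,0,0,0,0,1])

```text
t: 8.95
position: [0.5242, -0.0566, 0.0818]
tool_rot: [3.134, -0.159, -0.007]
wrist_force: [-8.3, -10.0, 3.6]
grip_width: 0.005
grip_force: 5.4
```

Call:
jog_arm(series=[0.02,-0.08,0,0,0,0,1,0,0,0,0,0,0,1,0,0,0,0,0,0,1])

```text
t: 9.32
position: [0.5245, -0.0554, 0.0817]
tool_rot: [3.133, -0.16, -0.009]
wrist_force: [-10.9, -13.3, 5.5]
grip_width: 0.007
grip_force: 7.5
```

```bash
python3 - <<'E'
from h import *
plan((.524,-.0585,.082),83.7)
a=snap('top','t4.png')['img'][150:270,205:325][:,:,::-1]
b=snap('scene')['img'][220:340,330:450][:,:,::-1]
cv2.imwrite('pics/c4.png',cv2.resize(np.hstack([a,b]),None,fx=3.3,fy=3.3,interpolation=cv2.INTER_CUBIC))
E
```

```text
t 9.32 pos [ 0.5245 -0.0554  0.0817] F [-10.9 -13.3   5.5] push ang 84.1 w 0.006723579844029955
shift units [-0.01  0.1  -0.01]
turn units [0.06 0.07 0.1 ]
```

View pics/c4.png

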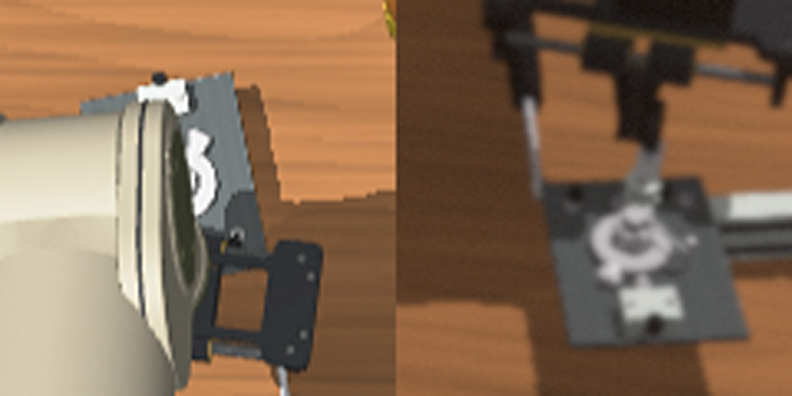

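```bash
python3 - <<'E'
from h import *
s=snap('scene')
for th in(.31,.4,.5,.62):
    a=np.radians(209.2)-th
    print(th,[np.round(proj(s,np.array([.61+r*np.cos(a),-.054+r*np.sin(a),z])),1) for r,z in((.042,.086),(.085,.104))])
print('pivot',proj(s,np.array([.61,-.054,.093])))
b=s['img'][255:305,380:440][:,:,::-1]
cv2.imwrite('pics/c5.png',cv2.resize(b,None,fx=12,fy=12,interpolation=cv2.INTER_CUBIC))
E
```

```text
0.31 [array([396.8, 272.2]), array([394.4, 251.8])]
0.4 [array([398.7, 272.2]), array([398.1, 251.8])]
0.5 [array([400.8, 272.3]), array([402.2, 252. ])]
0.62 [array([403.2, 272.7]), array([407.1, 252.7])]
pivot (np.float64(400.42638018606067), np.float64(284.3430902518692))
```

View pics/c5.png

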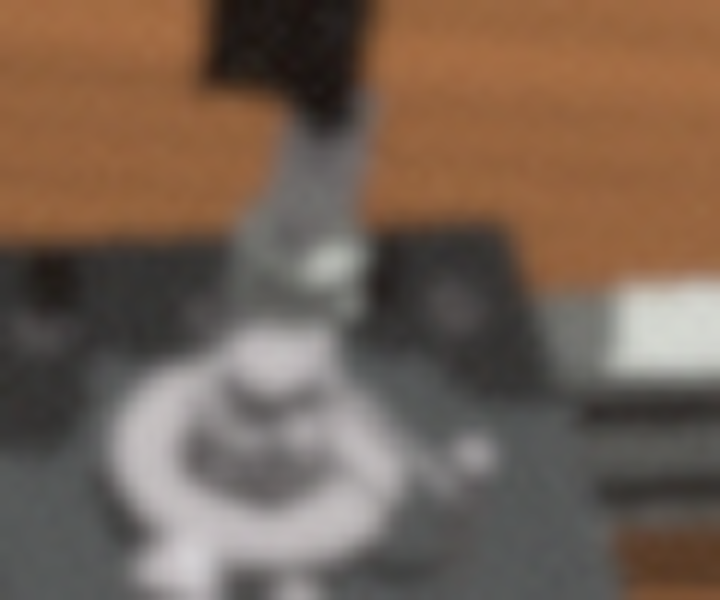

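The pad is at about (325,100) in the crop, where 0.62 rad predicts it, so the arm is at its rear stop. I'll ease the sideways load slightly and check that the hold is steady.

Call:
jog_arm(series=[-0.08,-0.03,0,0,0,0,1,0,0,0,0,0,0,1,0,0,0,0,0,0,1,0,0,0,0,0,0,1])

```text
t: 9.98
position: [0.5242, -0.0552, 0.0819]
tool_rot: [3.132, -0.162, -0.002]
wrist_force: [-0.1, -17.2, -4.5]
grip_width: 0.006
grip_force: 7.6
```

Call:
jog_arm(series=[0,0,0,0,0,0,1,0,0,0,0,0,0,1,0,0,0,0,0,0,1,0,0,0,0,0,0,1])

```text
t: 10.48
position: [0.5242, -0.0552, 0.0818]
tool_rot: [3.132, -0.162, -0.002]
wrist_force: [-0.3, -16.0, -3.1]
grip_width: 0.006
grip_force: 7.6
```

The hold is steady at 16 N, square to the pad and against the hard stop, so I'm handing in.

```bash
python3 -c "
from plant import robot
print(robot.close_job())"
```

```text
the job is handed in; nothing more can be done
None
```

I pressed the stop to its bottom (green lamp lit) and handed in at 10.5 s with the fingers holding the tensioner at its rear stop at about 16 N; I inferred the latch, the pawl click and the arm angle from forces and images, the hand-in gave no verdict, and I never touched the cooler, bottle or screwdriver.

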